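# Index the gauge table and proof-pull the crossbar gauge

## Robot

A 6-joint arm with a two-finger parallel gripper is mounted at the origin on the work surface. World frame = base frame: x ahead of the robot, y to its left, z up, the work surface at z = 0. Lengths are in mm, angles in rad, forces in N, time in s.
With the tool pointing down it reaches from about 325 to 750 mm from the base axis. Payload 7.6 kg.
Tool frame: the origin (TCP) lies midway between the tips of the shut fingers; the grasp point (between the pads) lies arm.pinch_z behind it (arm.pinch_z is the distance from the TCP to the grasp point, in mm); z points along the fingers, y is the line along which they close (so a half turn about z gives the same grasp; the last joint's range is limited). The gripper opens to 85 mm and grips with 20 to 120 N. Pads are 22 mm wide; open, the fingers measure 114 mm over their backs; the gripper's body (76 mm by 85 mm) begins 54 mm behind the grasp point. The pads swing forward as they close: fully open they stand 13 mm farther back than shut.
Start: joints at [-1.366, 0.052, 1.401, -0, 1.689, -0.07], TCP at [142.485, -505.315, 231.323] pointing down, gripper open.
Joint ranges: [-2.9, 2.9], [-0.91, 2.17], [0.12, 2.37], [-1.06, 4.2], [0.26, 2.73], [-2.93, 2.93]. Speed limits (rad/s): [2.57, 2.57, 3.01, 3.14, 3.14, 3.14].

## Interface

Orientations are given as a rotation vector (axis times angle).
In Python, from bench import arm, vision gives the robot as it stands.
- The arm moves only by the tool jog_arm, never from a script. Its argument "steps" is a list of rows, each a list of 3 entries, a list of its own where there are three numbers: the shift along the tool's x, y, z in cm, then the turn, a rotation vector about the tool's x, y, z in rad, then the opening, from 0 (shut) to 1 (fully open). A call has exactly 10 rows; each row is the pose to reach, as a shift and turn from the pose commanded when the call began, along the tool's axes at that moment; what a row does not reach only later rows make up. A row lasts 1/12 s, in which the tool goes at most 41.7 mm and 7.16 degrees, less where a joint would pass 70% of its speed; a pose out of reach is approached as far as the arm can. A call with a gripper value outside its range is refused whole. The fingers move at their own pace and stop on an object; "grip_force" is the grip in N (left out, the last holds). Time passes only in rows, so rows that repeat a pose let the fingers close, or fill a call up. It gives the time, the measured TCP pose, the force, the opening and the grip force at its end, in the units of the state.
- arm.get_state(): the state, without advancing time (a new reading comes with each control period).
- vision.read_camera(name): name is "scene" or "top"; returns a dict with "frame" (480x640x3 uint8, blue, green, red), "fx", "fy", "cx", "cy" (pixels), "world_to_cam" (4x4, takes a point from world to camera coordinates). Camera axes: x right, y down, z forward; pixel columns grow to the right and rows downward; lengths in mm; the calibration is good to about 2 mm. A picture is of the moment at which its call begins. There is no depth.
- arm.finish_job(): hands the job in; it is judged then, once.
The state is a dict: "time_s": time; "joints": joint angles; "qd": joint speeds; "tau": joint torques, N m; "tcp_pos": TCP position; "ee_rot": TCP orientation; "contact_force": force on the tool from outside, world axes, zero at the start; "moment": the same for the moment, N m; "width": opening from 0.0 (shut) to 1.0 (fully open); "grip_force": force on a finger pad.
Only numpy, scipy, OpenCV 4.12 (cv2) and the standard library are available. Lean on these libraries where they do the work, as an engineer would, in place of code of your own. Each camera call takes 0.05 s, during which the arm holds its last target. There are 200 camera calls.

## Task

Turn the indexing table by its centre bar until the thick gauge with the crossbar handle lies straight out along the fixed ruler and the table has clicked into that notch. Then pull the crossbar out along the ruler to the full-width black mark, hold it there for about two seconds, and ease it all the way back in without letting it snap. Leave the other two gauges unpulled and the pipe elbow, brass tee, beaker and pressure gauge that lie around it where they are.

Things in the scene. Friction and masses are not known exactly. Their poses are not given: they have to be found in the camera images.
- index_base: fixed foot of the indexing table: dark steel disc 190 mm across, 12 mm high, standing on the bench. Origin on the turning axis at bench height; x points along its ruler (an aluminium tongue 44 mm wide, 12 mm high, from 80 to 215 mm out from the axis), z up. At the far end from the ruler (at -x, 82 to 175 mm out, up to 32 mm high) is the sprung ball that clicks into the table's scallops
- turntable (a joint): angle (rad) of the lobed aluminium disc (192 mm across, top 32 mm above the bench, three radial gauges on it) on the foot, counter-clockwise from above positive, endless. The crossbar gauge lies over the ruler at 0 (and every full turn, 2 pi). 24 sprung notches, one every 15 degrees; it takes up to about 0.3 N m to turn over the hump between two notches, and it can stay perched on a hump.
- hub_bar (a point): middle of the black turning bar fixed to the turntable at its centre: 64 mm long, 14 mm thick, 34 mm high (its top 100 mm, its underside 66 mm above the bench, on a 24 mm post). On the axis, 83 mm above the bench; x along the bar, towards the crossbar gauge; z up. The gauges below it are no higher than 64 mm (crossbar 90 mm); the rods, 8 mm thick, lie 47 mm up
- barrel_mouth (a point): outer end of the barrel of the thick gauge (steel tube 30 mm diameter, the others are 18 mm), turning with the table: 90 mm from the axis, 47 mm above the bench; x points radially outward along this gauge
- ruler_axis (a point): fixed point on the foot where barrel_mouth lies when the thick gauge is indexed along the ruler (90 mm out, 47 mm up)
- crossbar (a point): in the crossbar handle on the thick gauge's rod: black block 10 mm thick (along x, the pull direction, radially outward), 30 mm wide (y), 54 mm high (z, from 36 to 90 mm above the bench); the point is 15 mm below its top, 140 mm from the axis when home; a thin pointer hangs below it to 15 mm above the bench
- cross_gauge (a joint): how far the crossbar is pulled out (m): 0 home, 0.060 at the stop. At 0.040 its pointer stands over the ruler's mark. Spring: 1 N at home, about 6.3 N at the mark, pulling it back in
- ruler_mark (a point): the full-width black mark on the ruler (4 mm by 44 mm), 180 mm from the axis, 13 mm above the bench; the other ticks are short, 10 mm apart
- ball_gauge (a joint): pull (m) of the thin gauge with the ball handle (22 mm ball), 120 degrees counter-clockwise from the crossbar gauge; sprung; leave at 0
- disc_gauge (a joint): pull (m) of the thin gauge with the disc handle (26 mm disc), 120 degrees clockwise from the crossbar gauge; sprung; leave at 0
- elbow: black pipe elbow with two square brass collars, about 60 x 60 x 32 mm, lying on the bench near the ruler; bystander, origin at its underside
- tee: brass tee, 80 mm long, 30 mm high, lying beyond the end of the ruler; bystander, origin at its underside
- beaker: clear open beaker, 66 mm across, 75 mm high; bystander, origin at its underside
- dial: round pressure gauge lying face up, 60 mm across, 25 mm high; bystander, origin at its underside

How it is judged:
By the outcome, as a careful person would: the job done as asked, in the order asked, and still so for the second after the job is handed in, with the robot touching nothing.
It also fails if it takes over 72 s, if anything falls off the work surface, if the arm or the gripper's body presses on something with over 40 N, if the wrist force passes 120 N, or if a joint passes its speed limit or range.

## Working session

There is one attempt and no reset: what is moved stays moved. The work goes in short steps, Python scripts to look and compute and a tool call to move; the robot and the scene stay as the last step left them, time stands still between calls to the robot, and variables do not carry over. Pictures are saved under pics/ and viewed, at most 10 in all, crops included, and the job is handed in when it is done.

Besides the shell and the picture viewer there is one more tool, called after "Call:" by a JSON object that holds its "name" and its "arguments", one argument or row to a line. jog_arm: Moves the arm, as the interface text tells. Its arguments: {"type":"object","properties":{"steps":{"type":"array","items":{"type":"array"}},"grip_force":{"type":"number"}},"required":["steps"]}

```bash
mkdir -p pics
python3 - <<'E'
from bench import arm, vision
import cv2,numpy as np
np.set_printoptions(suppress=True,precision=4)
for n in("top","scene"):
    c=vision.read_camera(n); cv2.imwrite(f"pics/{n}0.png",c["frame"]); print(n,c["fx"],c["fy"],c["cx"],c["cy"]); print(np.array(c["world_to_cam"]))
s=arm.get_state(); print(s, arm.pinch_z)
E
```

```text
top 448.0576643510871 448.0576643510871 316.94131938817543 252.76481109225512
[[ -0.0291  -0.9994   0.0189 103.8039]
 [ -0.9928   0.0267  -0.1168 631.2978]
 [  0.1163  -0.0222  -0.993  875.7487]
 [  0.       0.       0.       1.    ]]
scene 451.3512415946553 451.3512415946553 320.63334196581604 231.50102873504738
[[   0.0479    0.9988    0.0014 -110.5021]
 [   0.8298   -0.039    -0.5566 -478.5696]
 [  -0.556     0.0279   -0.8307 1320.391 ]
 [   0.        0.        0.        1.    ]]
{'time_s': 0.1, 'joints': array([-1.3663,  0.0528,  1.4016, -0.    ,  1.6886, -0.0703]), 'qd': array([ 0.    ,  0.    , -0.0017,  0.0003, -0.0002, -0.0008]), 'tau': array([  0.0006, -38.2584, -36.0987,  -0.    ,   0.0048,  -0.    ]), 'tcp_pos': array([ 142.4222, -505.0462,  230.5584]), 'ee_rot': array([-3.1106, -0.4301,  0.0002]), 'contact_force': array([0.3008, 0.0844, 0.843 ]), 'moment': array([ 0.0242, -0.0049,  0.0352]), 'grip_force': 0.0, 'width': 0.9981912714860004} 18.700000000000003
```

View pics/top0.png

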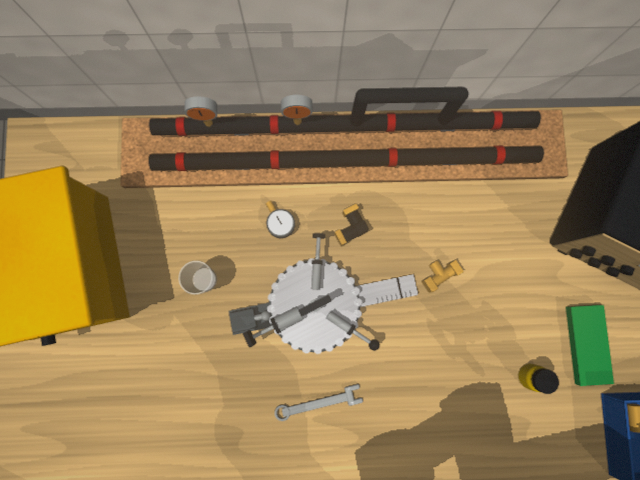

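View pics/scene0.png

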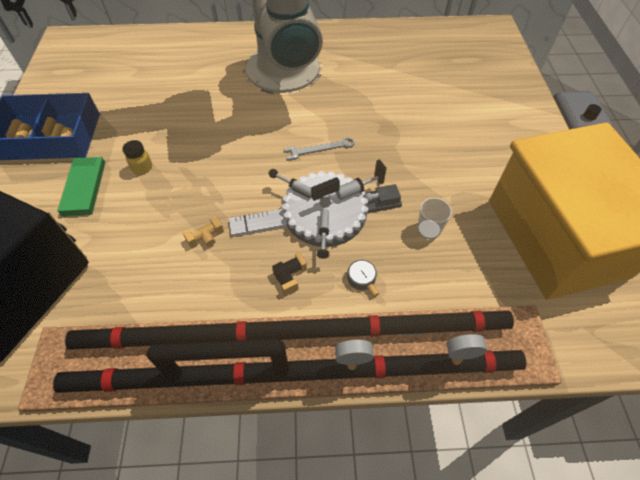

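Run:
```python
import cv2
a=cv2.imread("pics/top0.png")[225:365,220:430]; cv2.imwrite("pics/c1.png",cv2.resize(a,None,fx=3.8,fy=3.8,interpolation=cv2.INTER_CUBIC))
a=cv2.imread("pics/scene0.png")[145:300,215:415]; cv2.imwrite("pics/c2.png",cv2.resize(a,None,fx=3.8,fy=3.8,interpolation=cv2.INTER_CUBIC))
```

```text
(no output)
```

View pics/c1.png

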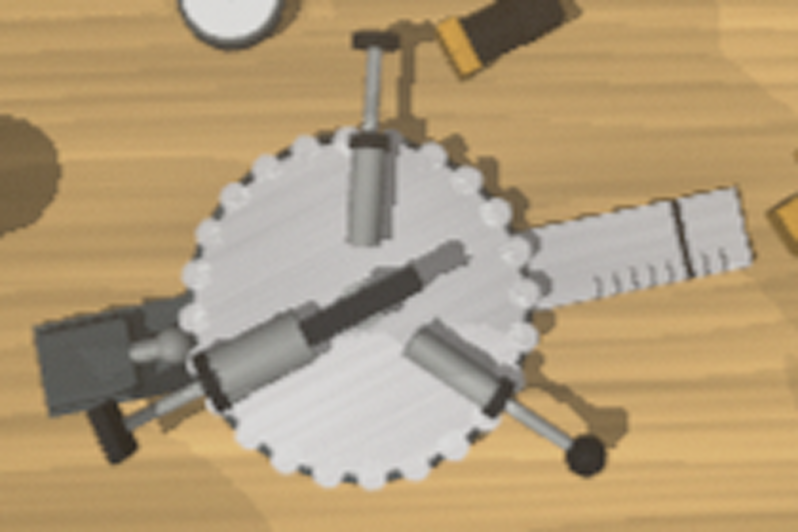

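View pics/c2.png

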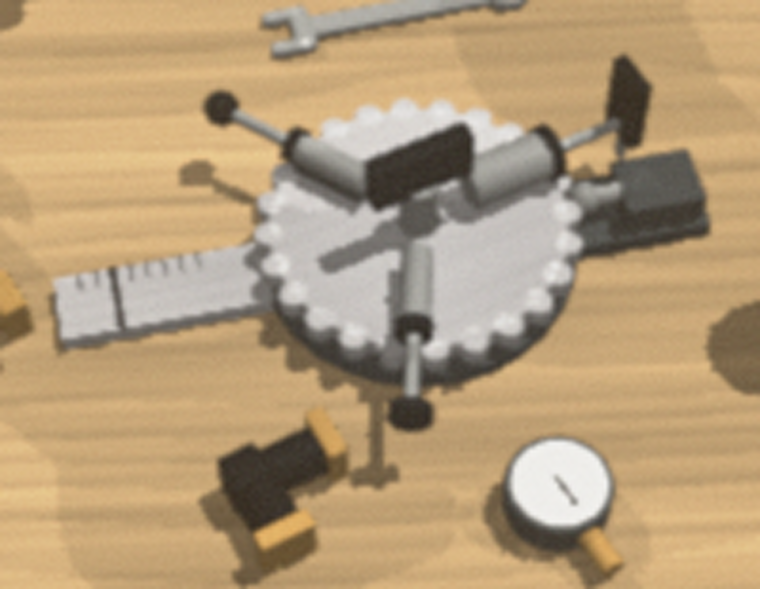

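```bash
cat > h.py <<'E'
import numpy as np
from bench import arm, vision
from scipy.spatial.transform import Rotation as R
np.set_printoptions(suppress=True,precision=3)
def load(n):
    c=vision.read_camera(n); return c
def w(c,u,v,z):
    T=np.array(c["world_to_cam"]); d=T[:3,:3].T@np.array([(u-c["cx"])/c["fx"],(v-c["cy"])/c["fy"],1]); o=-T[:3,:3].T@T[:3,3]
    return o+d*(z-o[2])/d[2]
def px(c,p):
    T=np.array(c["world_to_cam"]); q=T[:3,:3]@p+T[:3,3]; return np.array([c["fx"]*q[0]/q[2]+c["cx"],c["fy"]*q[1]/q[2]+c["cy"]])
E
python3 - <<'E'
from h import *
t=load("top"); s=load("scene")
T=lambda a,b,z:w(t,220+a/3.8,225+b/3.8,z)
S=lambda a,b,z:w(s,215+a/3.8,145+b/3.8,z)
for n,p in dict(mark=T(682,239,13),markS=S(118,299,13),end=T(744,226,12),endS=S(60,312,12),bar=T(362,306,100),barS=S(416,155,100),
 barA=T(308,330,100),barB=T(418,280,100),cross=T(115,418,90),crossS=S(628,70,90),ball=T(586,455,47),ballS=S(221,107,47),disc=T(376,40,47),discS=S(411,412,47),elb=T(465,55,20),beak=w(t,197,272,75),dial=T(235,15,25)).items(): print(n,p)
# disc-table centre from scallop extents (z=32)
for a in [(180,318),(538,290),(345,130),(372,483)]: print(T(*a,32))
E
```

```text
mark [558.688 -83.495  13.   ]
markS [560.841 -80.997  13.   ]
end [ 564.848 -118.112   12.   ]
endS [ 567.746 -114.247   12.   ]
bar [527.504  93.534 100.   ]
barS [532.998  92.943 100.   ]
barA [516.606 120.306 100.   ]
barB [539.402  65.626 100.   ]
cross [476.377 216.33   90.   ]
crossS [467.068 219.301  90.   ]
ball [447.513 -21.019  47.   ]
ballS [446.466 -19.604  47.   ]
disc [667.601  81.267  47.   ]
discS [665.641  83.731  47.   ]
elb [662.24   32.034  20.   ]
beak [598.287 319.226  75.   ]
dial [686.81 157.03  25.  ]
[523.968 188.931  32.   ]
[533.194  -1.363  32.   ]
[621.53   98.936  32.   ]
[435.2    89.902  32.   ]
```

Call:
{"name": "jog_arm", "arguments": {
  "steps": [
    [[2,-0.9,0],[0,0,0.05],1],
    [[6,-2.6,0],[0,0,0.15],1],
    [[10,-4.4,0],[0,0,0.25],1],
    [[14,-6.2,0],[0,0,0.35],1],
    [[18,-8,0],[0,0,0.45],1],
    [[22,-9.7,0],[0,0,0.5],1],
    [[26,-11.5,0],[0,0,0.55],1],
    [[30,-13.3,0],[0,0,0.6],1],
    [[33,-14.6,0],[0,0,0.6],1],
    [[36.6,-16.2,0],[0,0,0.6],1]
  ]
}}

```text
time_s: 1.03
tcp_pos: [449.1, -250.8, 231.3]
ee_rot: [3.1, -0.509, 0.0]
contact_force: [0.0, -1.2, 0.0]
width: 0.997
grip_force: 0.0
```

```bash
cat >> h.py <<'E'
def plan(p,yaw):
    "shift (cm) and turn about tool axes to the TCP target p, tool down, tool x at yaw deg"
    s=arm.get_state(); A=R.from_rotvec(s["ee_rot"])
    B=R.from_matrix(np.c_[[np.cos(np.radians(yaw)),np.sin(np.radians(yaw)),0],[np.sin(np.radians(yaw)),-np.cos(np.radians(yaw)),0],[0,0,-1]])
    x=A.as_matrix()[:,0]
    print("t",s["time_s"],"tcp",s["tcp_pos"],"yaw",np.degrees(np.arctan2(x[1],x[0])),"q6",s["joints"][5],"F",s["contact_force"],"M",s["moment"],"w",s["width"],"grip",s["grip_force"])
    print("shift cm",A.inv().apply(np.array(p)-s["tcp_pos"])/10,"turn",(A.inv()*B).as_rotvec())
E
python3 -c "
from h import *
plan([528.5,93.8,180],-65)"
```

```text
t 1.0333 tcp [ 449.143 -250.766  231.297] yaw -18.64192793952675 q6 1.3152055791956692 F [ 0.023 -1.182  0.044] M [-0.025  0.002 -0.053] w 0.9972069263423232 grip 0.0
shift cm [ -3.496 -35.186   5.123] turn [ 0.    -0.     0.809]
```

Call:
{"name": "jog_arm", "arguments": {
  "steps": [
    [[-0.3,-3,0.5],[0,0,0.08],1],
    [[-0.7,-7,1],[0,0,0.16],1],
    [[-1.1,-11,1.5],[0,0,0.26],1],
    [[-1.5,-15,2],[0,0,0.36],1],
    [[-1.9,-19,2.5],[0,0,0.46],1],
    [[-2.3,-23,3],[0,0,0.56],1],
    [[-2.7,-27,3.5],[0,0,0.66],1],
    [[-3.1,-31,4],[0,0,0.74],1],
    [[-3.4,-34,4.5],[0,0,0.81],1],
    [[-3.5,-35.2,5],[0,0,0.81],1]
  ]
}}

```text
time_s: 1.87
tcp_pos: [527.2, 95.9, 180.7]
ee_rot: [-2.649, 1.688, 0.001]
contact_force: [0.4, -0.2, 0.1]
width: 1.001
grip_force: 0.0
```

```bash
python3 -c "
from h import *
plan([528.5,93.8,72],-65)
import cv2
c=load('scene')['frame'][60:260,200:430]
cv2.imwrite('pics/d1.png',cv2.resize(c,None,fx=2.9,fy=2.9))"
```

```text
t 1.8667 tcp [527.196  95.919 180.689] yaw -65.0094019528995 q6 2.816057948686716 F [ 0.378 -0.203  0.121] M [ 0.015  0.017 -0.024] w 1.0008261968381769 grip 0.0
shift cm [ 0.257 -0.029 10.869] turn [ 0.     0.001 -0.   ]
```

View pics/d1.png

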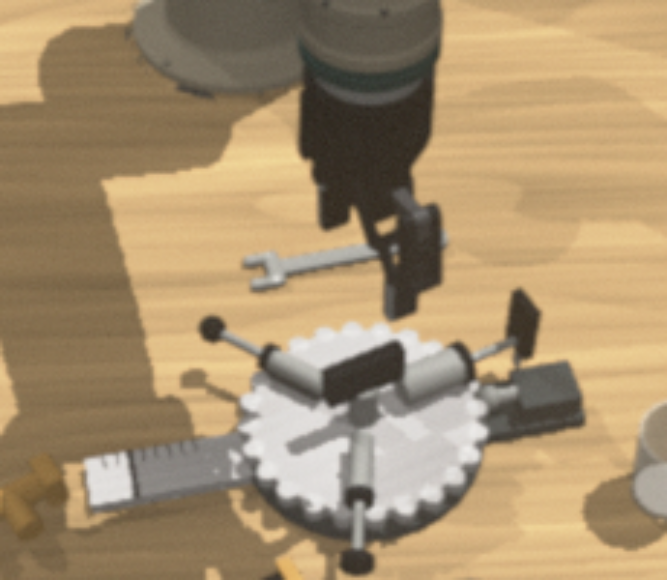

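Call:
{"name": "jog_arm", "arguments": {
  "steps": [
    [[0.1,0,1],[0,0,0],1],
    [[0.2,0,3],[0,0,0],1],
    [[0.26,0,5],[0,0,0],1],
    [[0.26,0,7],[0,0,0],1],
    [[0.26,0,8.5],[0,0,0],0.8],
    [[0.26,0,9.8],[0,0,0],0.6],
    [[0.26,0,10.6],[0,0,0],0.5],
    [[0.26,0,10.9],[0,0,0],0.4],
    [[0.26,0,10.9],[0,0,0],0.4],
    [[0.26,0,10.9],[0,0,0],0.4]
  ]
}}

```text
time_s: 2.75
tcp_pos: [528.7, 89.3, 73.0]
ee_rot: [-2.648, 1.689, -0.002]
contact_force: [-0.4, 1.0, 1.1]
width: 0.4
grip_force: 0.0
```

Call:
{"name": "jog_arm", "arguments": {
  "steps": [
    [[0,0,0],[0,0,0],0.3],
    [[0,0,0],[0,0,0],0.25],
    [[0,0,0],[0,0,0],0.2],
    [[0,0,0],[0,0,0],0.15],
    [[0,0,0],[0,0,0],0.1],
    [[0,0,0],[0,0,0],0.05],
    [[0,0,0],[0,0,0],0],
    [[0,0,0],[0,0,0],0],
    [[0,0,0],[0,0,0],0],
    [[0,0,0],[0,0,0],0]
  ],
  "grip_force": 40
}}

```text
time_s: 3.58
tcp_pos: [528.5, 89.9, 73.0]
ee_rot: [-2.649, 1.689, -0.001]
contact_force: [-2.4, -0.7, 6.3]
width: 0.151
grip_force: 40.2
```

```bash
python3 -c "
from h import *
plan([528.5,93.8,72],-65)"
```

```text
t 3.5833 tcp [528.523  89.911  72.966] yaw -65.03156725849568 q6 2.8055704485962925 F [-2.428 -0.7    6.346] M [-0.126  0.345  0.07 ] w 0.1514393572980043 grip 40.22794961929321
shift cm [-0.354 -0.162  0.097] turn [-0.001 -0.    -0.001]
```

Call:
{"name": "jog_arm", "arguments": {
  "steps": [
    [[0,0,0],[0,0,0],0.25],
    [[0,0,0],[0,0,0],0.3],
    [[-0.2,0,0],[0,0,0],0.3],
    [[-0.35,0,0],[0,0,0],0.3],
    [[-0.35,0,0],[0,0,0],0.3],
    [[-0.35,0,0],[0,0,0],0.2],
    [[-0.35,0,0],[0,0,0],0.1],
    [[-0.35,0,0],[0,0,0],0],
    [[-0.35,0,0],[0,0,0],0],
    [[-0.35,0,0],[0,0,0],0]
  ],
  "grip_force": 40
}}

```text
time_s: 4.42
tcp_pos: [526.9, 93.2, 72.3]
ee_rot: [-2.649, 1.689, -0.0]
contact_force: [1.6, 2.3, 0.0]
width: 0.158
grip_force: 42.0
```

```bash
python3 -c "
from h import *
plan([527,93.1,73],-20)"
```

```text
t 4.4167 tcp [526.917  93.215  72.321] yaw -65.03363654495944 q6 2.811768707283829 F [1.619 2.27  0.027] M [ 0.248 -0.168  0.088] w 0.1581438430902058 grip 42.0088005065918
shift cm [ 0.014 -0.003 -0.068] turn [-0.    -0.    -0.786]
```

Call:
{"name": "jog_arm", "arguments": {
  "steps": [
    [[0,0,0],[0,0,-0.03],0],
    [[0,0,0],[0,0,-0.1],0],
    [[0,0,0],[0,0,-0.19],0],
    [[0,0,0],[0,0,-0.28],0],
    [[0,0,0],[0,0,-0.37],0],
    [[0,0,0],[0,0,-0.46],0],
    [[0,0,0],[0,0,-0.55],0],
    [[0,0,0],[0,0,-0.64],0],
    [[0,0,0],[0,0,-0.72],0],
    [[0,0,0],[0,0,-0.785],0]
  ]
}}

```text
time_s: 5.25
tcp_pos: [528.0, 94.3, 72.3]
ee_rot: [-3.092, 0.539, -0.005]
contact_force: [10.2, 7.7, -6.3]
width: 0.154
grip_force: 41.2
```

```bash
python3 -c "
from h import *
plan([527,93.1,73],100)"
```

```text
t 5.25 tcp [527.952  94.329  72.333] yaw -19.79604527868478 q6 2.022726020050061 F [10.241  7.735 -6.253] M [ 1.067 -1.2   -0.066] w 0.1541223083369522 grip 41.16584658622742
shift cm [-0.048  0.148 -0.067] turn [ 0.    -0.005 -2.091]
```

Call:
{"name": "jog_arm", "arguments": {
  "steps": [
    [[0.05,-0.1,0],[0,0,-0.05],0],
    [[0.1,-0.2,0],[0,0,-0.15],0],
    [[0.1,-0.2,0],[0,0,-0.26],0],
    [[0.1,-0.2,0],[0,0,-0.37],0],
    [[0.1,-0.2,0],[0,0,-0.48],0],
    [[0.1,-0.2,0],[0,0,-0.59],0],
    [[0.1,-0.2,0],[0,0,-0.7],0],
    [[0.1,-0.2,0],[0,0,-0.81],0],
    [[0.1,-0.2,0],[0,0,-0.92],0],
    [[0.1,-0.2,0],[0,0,-1.02],0]
  ]
}}

```text
time_s: 6.08
tcp_pos: [527.7, 96.2, 72.3]
ee_rot: [-2.961, -1.041, 0.001]
contact_force: [-5.3, 8.7, 2.6]
width: 0.154
grip_force: 42.4
```

```bash
python3 -c "
from h import *
plan([528.5,94.5,73],100)"
```

```text
t 6.0833 tcp [527.674  96.238  72.315] yaw 38.741950025918584 q6 1.004016400921888 F [-5.273  8.733  2.553] M [1.169 0.546 0.068] w 0.1542259207041542 grip 42.39707887172699
shift cm [-0.044  0.187 -0.069] turn [-0.003 -0.002 -1.069]
```

Call:
{"name": "jog_arm", "arguments": {
  "steps": [
    [[0,-0.1,0],[0,0,-0.08],0],
    [[0,-0.1,0],[0,0,-0.19],0],
    [[0,-0.1,0],[0,0,-0.3],0],
    [[0,-0.1,0],[0,0,-0.41],0],
    [[0,-0.1,0],[0,0,-0.52],0],
    [[0,-0.1,0],[0,0,-0.63],0],
    [[0,-0.1,0],[0,0,-0.74],0],
    [[0,-0.1,0],[0,0,-0.85],0],
    [[0,-0.1,0],[0,0,-0.95],0],
    [[0,-0.1,0],[0,0,-1.07],0]
  ]
}}

```text
time_s: 6.92
tcp_pos: [525.8, 97.0, 72.3]
ee_rot: [-2.015, -2.403, 0.002]
contact_force: [-14.0, 7.4, 7.6]
width: 0.156
grip_force: 43.2
```

Call:
{"name": "jog_arm", "arguments": {
  "steps": [
    [[0,0,0],[0,0,0],0],
    [[0,0,0],[0,0,0],0],
    [[0,0,0],[0,0,0],0],
    [[0,0,0],[0,0,0],0],
    [[0,0,0],[0,0,0],0.1],
    [[0,0,0],[0,0,0],0.2],
    [[0,0,0],[0,0,0],0.25],
    [[0,0,0],[0,0,0],0.3],
    [[0,0,0],[0,0,0],0.35],
    [[0,0,0],[0,0,0],0.4]
  ]
}}

```text
time_s: 7.75
tcp_pos: [527.9, 95.1, 72.3]
ee_rot: [2.026, 2.4, -0.0]
contact_force: [-0.3, -0.0, -0.4]
width: 0.398
grip_force: 0.0
```

```bash
python3 -c "
from h import *
plan([528.5,94.5,73],100)
import cv2
cv2.imwrite('pics/s1.png',cv2.resize(load('scene')['frame'][140:280,210:420],None,fx=3.8,fy=3.8))"
```

```text
t 7.75 tcp [527.932  95.112  72.284] yaw 99.66009661692935 q6 -0.0590178222795369 F [-0.286 -0.009 -0.352] M [0.03  0.023 0.037] w 0.39842841988569677 grip 0.0
shift cm [-0.07   0.046 -0.072] turn [ 0.     0.    -0.006]
```

View pics/s1.png

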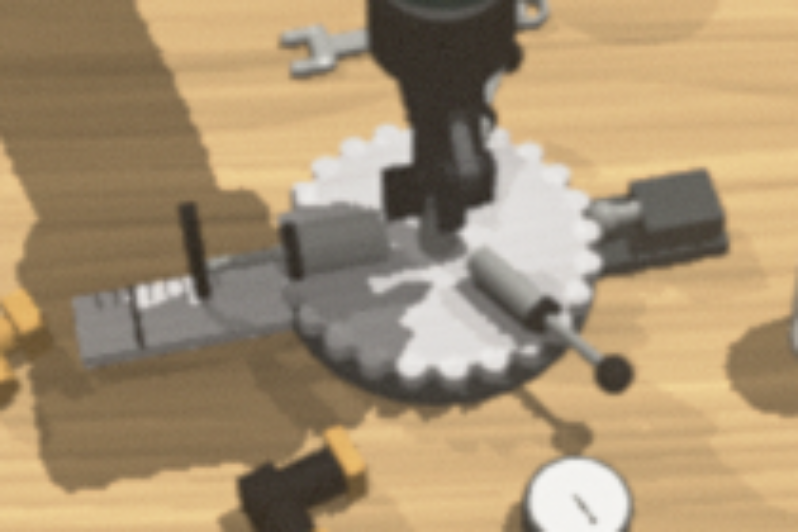

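Call:
{"name": "jog_arm", "arguments": {
  "steps": [
    [[0,0,-1],[0,0,0],0.5],
    [[0,0,-3],[0,0,0],0.5],
    [[0,0,-5],[0,0,0.05],0.5],
    [[0,0,-7],[0,0,0.15],0.5],
    [[-1,0,-9],[0,0,0.27],0.5],
    [[-3,0,-10],[0,0,0.39],0.5],
    [[-5,0,-10],[0,0,0.51],0.5],
    [[-7,0,-10],[0,0,0.63],0.5],
    [[-9,0,-10],[0,0,0.74],0.5],
    [[-10,0,-10],[0,0,0.8],0.5]
  ]
}}

```text
time_s: 8.63
tcp_pos: [544.9, -5.2, 173.3]
ee_rot: [2.805, 1.412, 0.001]
contact_force: [1.6, 0.2, -0.4]
width: 0.498
grip_force: 0.0
```

```bash
python3 -c "
from h import *
plan([551,-42,150],10)
import cv2
s=load('scene');t=load('top')
a=cv2.resize(s['frame'][150:260,210:410],None,fx=4,fy=4,interpolation=cv2.INTER_CUBIC)
cv2.imwrite('pics/s2.png',a)
print(w(s,210+187/3.8,140+205/3.8,90))"
```

```text
t 8.6333 tcp [544.914  -5.236 173.282] yaw 53.43525547444472 q6 0.561151229047572 F [ 1.601  0.244 -0.391] M [ 0.011 -0.019  0.036] w 0.498030896977092 grip 0.0
shift cm [-2.59   2.676  2.332] turn [ 0.001 -0.     0.758]
[540.359 -44.045  90.   ]
```

View pics/s2.png

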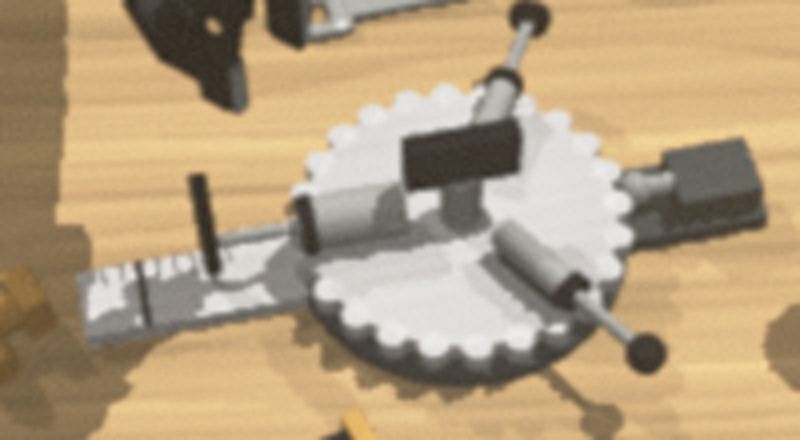

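```bash
python3 -c "
from h import *
s=load('scene')
S=lambda a,b,z:w(s,210+a/4,150+b/4,z)
ball=S(646,353,47); disc=S(528,18,47); c=S(199,176,90); m=S(143,293,13); e=S(85,310,12); hub=S(461,135,100)
pt=S(213,271,15)
print(ball,disc,c,m,e,hub,pt)
u=(m-hub)[:2];print('ruler',np.degrees(np.arctan2(u[1],u[0])))
for p in (ball,disc,c):
  d=(p-np.array([527,95,0]))[:2]; print(np.degrees(np.arctan2(d[1],d[0])),np.hypot(*d))
"
```

```text
[633.794 185.543  47.   ] [395.928 142.043  47.   ] [540.552 -42.914  90.   ] [559.639 -81.715  13.   ] [ 568.847 -113.171   12.   ] [527.558  94.861 100.   ] [547.944 -43.24   15.   ]
ruler -79.70250694847934
40.2923253612921 140.0108105591215
160.2563608567217 139.25825430169087
-84.38772535925303 138.57871732715856
```

Call:
{"name": "jog_arm", "arguments": {
  "steps": [
    [[-0.5,0.5,0],[0,0,0.1],0.5],
    [[-1,1,0],[0,0,0.2],0.5],
    [[-1.5,1.5,0],[0,0,0.32],0.5],
    [[-2,2,0],[0,0,0.44],0.5],
    [[-2.6,2.7,0],[0,0,0.56],0.5],
    [[-2.6,2.7,1],[0,0,0.68],0.5],
    [[-2.6,2.7,2],[0,0,0.76],0.5],
    [[-2.6,2.7,3],[0,0,0.76],0.5],
    [[-2.6,2.7,3],[0,0,0.76],0.5],
    [[-2.6,2.7,3],[0,0,0.76],0.5]
  ]
}}

```text
time_s: 9.62
tcp_pos: [550.8, -39.4, 141.9]
ee_rot: [-3.128, -0.289, 0.002]
contact_force: [-0.1, -0.3, 0.7]
width: 0.499
grip_force: 0.0
```

```bash
python3 -c "
from h import *
plan([552,-42.5,60],10.3)"
```

```text
t 9.6167 tcp [550.76  -39.446 141.923] yaw 10.54335203772145 q6 1.2483898002561042 F [-0.14  -0.313  0.737] M [-0.012 -0.03   0.017] w 0.4988867281602005 grip 0.0
shift cm [0.076 0.326 8.192] turn [-0.     0.001  0.004]
```

Call:
{"name": "jog_arm", "arguments": {
  "steps": [
    [[0.1,0.33,0],[0,0,0],0.5],
    [[0.1,0.33,1],[0,0,0],0.5],
    [[0.1,0.33,2.2],[0,0,0],0.5],
    [[0.1,0.33,3.5],[0,0,0],0.5],
    [[0.1,0.33,4.8],[0,0,0],0.5],
    [[0.1,0.33,6],[0,0,0],0.5],
    [[0.1,0.33,7],[0,0,0],0.5],
    [[0.1,0.33,7.8],[0,0,0],0.5],
    [[0.1,0.33,8.2],[0,0,0],0.45],
    [[0.1,0.33,8.2],[0,0,0],0.4]
  ]
}}

```text
time_s: 10.45
tcp_pos: [552.2, -43.1, 59.2]
ee_rot: [-3.129, -0.282, 0.002]
contact_force: [0.0, 0.0, 0.3]
width: 0.402
grip_force: 0.0
```

```bash
python3 -c "
from h import *
plan([552,-42.5,60],10.3)
import cv2
s=load('scene')
cv2.imwrite('pics/s3.png',cv2.resize(s['frame'][140:250,210:370],None,fx=4,fy=4,interpolation=cv2.INTER_CUBIC))"
```

```text
t 10.45 tcp [552.185 -43.145  59.165] yaw 10.307072420335514 q6 1.2463100938718148 F [0.    0.029 0.322] M [-0.003  0.047  0.048] w 0.4024070947338704 grip 0.0
shift cm [-0.007 -0.067 -0.083] turn [-0.     0.002  0.   ]
```

View pics/s3.png

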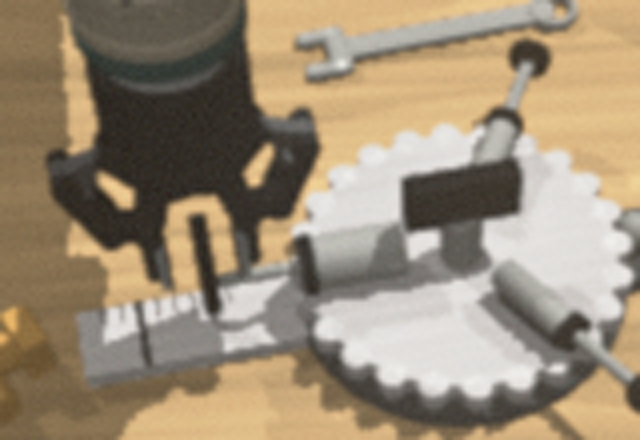

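Call:
{"name": "jog_arm", "arguments": {
  "steps": [
    [[0,0,0],[0,0,0],0.32],
    [[0,0,0],[0,0,0],0.26],
    [[0,0,0],[0,0,0],0.21],
    [[0,0,0],[0,0,0],0.17],
    [[0,0,0],[0,0,0],0.14],
    [[0,0,0],[0,0,0],0.1],
    [[0,0,0],[0,0,0],0.06],
    [[0,0,0],[0,0,0],0],
    [[0,0,0],[0,0,0],0],
    [[0,0,0],[0,0,0],0]
  ],
  "grip_force": 35
}}

```text
time_s: 11.33
tcp_pos: [552.9, -43.1, 60.6]
ee_rot: [3.129, 0.282, 0.001]
contact_force: [-0.7, 1.4, 2.3]
width: 0.113
grip_force: 34.4
```

```bash
python3 -c "
from h import *
plan([552,-42.5,60],10.3)"
```

```text
t 11.3333 tcp [552.875 -43.147  60.588] yaw 10.301453979714724 q6 1.2464671367555205 F [-0.685  1.375  2.298] M [ 0.237 -0.019 -0.161] w 0.11259500345274792 grip 34.38761651515961
shift cm [-0.075 -0.079  0.059] turn [ 0.    -0.001  0.   ]
```

Call:
{"name": "jog_arm", "arguments": {
  "steps": [
    [[0,-0.05,0],[0,0,0],0],
    [[0,-0.1,0],[0,0,0],0],
    [[0,-0.15,0],[0,0,0],0],
    [[0,-0.2,0],[0,0,0],0],
    [[0,-0.2,0],[0,0,0],0],
    [[0,-0.2,0],[0,0,0],0],
    [[0,-0.2,0],[0,0,0],0],
    [[0,-0.2,0],[0,0,0],0],
    [[0,-0.2,0],[0,0,0],0],
    [[0,-0.2,0],[0,0,0],0]
  ]
}}

```text
time_s: 12.17
tcp_pos: [552.7, -42.3, 60.6]
ee_rot: [3.127, 0.281, 0.002]
contact_force: [1.4, -4.2, 3.2]
width: 0.109
grip_force: 34.6
```

```bash
python3 -c "
from h import *
plan([552,-42.5,60],10.3)"
```

```text
t 12.1667 tcp [552.692 -42.288  60.647] yaw 10.263920356903855 q6 1.2498913080962866 F [ 1.439 -4.236  3.173] M [-0.679 -0.249 -0.155] w 0.1087377516295097 grip 34.57139432430267
shift cm [-0.072  0.008  0.065] turn [ 0.002 -0.001 -0.001]
```

Call:
{"name": "jog_arm", "arguments": {
  "steps": [
    [[0,0.2,0],[0,0,0],0],
    [[0,0.6,0],[0,0,0],0],
    [[0,1.1,0],[0,0,0],0],
    [[0,1.7,0],[0,0,0],0],
    [[0,2.3,0],[0,0,0],0],
    [[0,2.9,0],[0,0,0],0],
    [[0,3.4,0],[0,0,0],0],
    [[0,3.8,0],[0,0,0],0],
    [[0,4.1,0],[0,0,0],0],
    [[0,4.1,0],[0,0,0],0]
  ]
}}

```text
time_s: 13.0
tcp_pos: [559.7, -81.1, 60.5]
ee_rot: [-3.127, -0.282, 0.0]
contact_force: [-1.1, 5.8, 6.5]
width: 0.116
grip_force: 35.2
```

```bash
python3 -c "
from h import *
plan([559.9,-81.9,60.6],10.3)
import cv2
s=load('scene')
cv2.imwrite('pics/s4.png',cv2.resize(s['frame'][150:250,210:350],None,fx=5,fy=5,interpolation=cv2.INTER_CUBIC))"
```

```text
t 13.0 tcp [559.677 -81.078  60.475] yaw 10.313064365468735 q6 1.1802974932428782 F [-1.116  5.783  6.484] M [ 0.848  0.096 -0.16 ] w 0.11583305196067101 grip 35.16273021697998
shift cm [ 0.007  0.085 -0.013] turn [-0.002 -0.     0.   ]
```

View pics/s4.png

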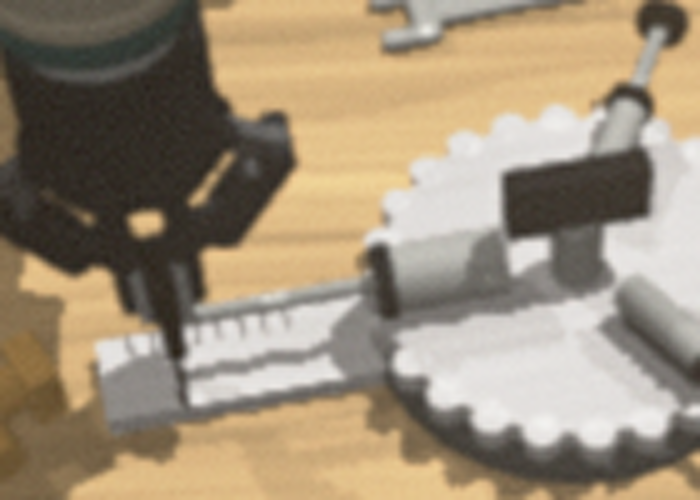

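Call:
{"name": "jog_arm", "arguments": {
  "steps": [
    [[0,0.04,0],[0,0,0],0],
    [[0,0.08,0],[0,0,0],0],
    [[0,0.08,0],[0,0,0],0],
    [[0,0.08,0],[0,0,0],0],
    [[0,0.08,0],[0,0,0],0],
    [[0,0.08,0],[0,0,0],0],
    [[0,0.08,0],[0,0,0],0],
    [[0,0.08,0],[0,0,0],0],
    [[0,0.08,0],[0,0,0],0],
    [[0,0.08,0],[0,0,0],0]
  ]
}}

```text
time_s: 13.88
tcp_pos: [559.8, -81.3, 60.5]
ee_rot: [-3.127, -0.283, 0.0]
contact_force: [-0.7, 5.4, 6.1]
width: 0.11
grip_force: 35.2
```

Call:
{"name": "jog_arm", "arguments": {
  "steps": [
    [[0,0,0],[0,0,0],0],
    [[0,0,0],[0,0,0],0],
    [[0,0,0],[0,0,0],0],
    [[0,0,0],[0,0,0],0],
    [[0,0,0],[0,0,0],0],
    [[0,0,0],[0,0,0],0],
    [[0,0,0],[0,0,0],0],
    [[0,0,0],[0,0,0],0],
    [[0,0,0],[0,0,0],0],
    [[0,0,0],[0,0,0],0]
  ]
}}

```text
time_s: 14.72
tcp_pos: [559.7, -81.3, 60.5]
ee_rot: [-3.127, -0.283, 0.0]
contact_force: [-1.4, 5.6, 6.8]
width: 0.111
grip_force: 35.2
```

Call:
{"name": "jog_arm", "arguments": {
  "steps": [
    [[0,0,0],[0,0,0],0],
    [[0,0,0],[0,0,0],0],
    [[0,0,0],[0,0,0],0],
    [[0,0,0],[0,0,0],0],
    [[0,0,0],[0,0,0],0],
    [[0,0,0],[0,0,0],0],
    [[0,0,0],[0,0,0],0],
    [[0,0,0],[0,0,0],0],
    [[0,0,0],[0,0,0],0],
    [[0,0,0],[0,0,0],0]
  ]
}}

```text
time_s: 15.55
tcp_pos: [559.7, -81.3, 60.5]
ee_rot: [-3.127, -0.283, 0.0]
contact_force: [-1.0, 6.6, 6.4]
width: 0.109
grip_force: 35.2
```

```bash
python3 -c "
from h import *
plan([552.7,-42.3,60.6],10.3)"
```

```text
t 15.55 tcp [559.746 -81.296  60.464] yaw 10.34414813666465 q6 1.1792994878111678 F [-1.006  6.608  6.387] M [ 0.847  0.071 -0.2  ] w 0.10884348780907321 grip 35.16291081905365
shift cm [ 0.007 -3.963 -0.005] turn [-0.002 -0.     0.001]
```

Call:
{"name": "jog_arm", "arguments": {
  "steps": [
    [[0,-0.1,0],[0,0,0],0],
    [[0,-0.3,0],[0,0,0],0],
    [[0,-0.5,0],[0,0,0],0],
    [[0,-0.7,0],[0,0,0],0],
    [[0,-0.9,0],[0,0,0],0],
    [[0,-1.1,0],[0,0,0],0],
    [[0,-1.3,0],[0,0,0],0],
    [[0,-1.5,0],[0,0,0],0],
    [[0,-1.7,0],[0,0,0],0],
    [[0,-1.9,0],[0,0,0],0]
  ]
}}

```text
time_s: 16.38
tcp_pos: [556.5, -63.0, 60.5]
ee_rot: [-3.128, -0.283, -0.0]
contact_force: [-0.3, 3.2, 4.9]
width: 0.116
grip_force: 35.1
```

Call:
{"name": "jog_arm", "arguments": {
  "steps": [
    [[0,-0.2,0],[0,0,0],0],
    [[0,-0.4,0],[0,0,0],0],
    [[0,-0.6,0],[0,0,0],0],
    [[0,-0.8,0],[0,0,0],0],
    [[0,-1.0,0],[0,0,0],0],
    [[0,-1.2,0],[0,0,0],0],
    [[0,-1.4,0],[0,0,0],0],
    [[0,-1.55,0],[0,0,0],0],
    [[0,-1.7,0],[0,0,0],0],
    [[0,-1.8,0],[0,0,0],0]
  ]
}}

```text
time_s: 17.22
tcp_pos: [553.3, -45.8, 60.6]
ee_rot: [-3.128, -0.282, -0.001]
contact_force: [-0.5, 2.3, 4.8]
width: 0.111
grip_force: 35.0
```

Call:
{"name": "jog_arm", "arguments": {
  "steps": [
    [[0,-0.1,0],[0,0,0],0],
    [[0,-0.2,0],[0,0,0],0],
    [[0,-0.28,0],[0,0,0],0],
    [[0,-0.34,0],[0,0,0],0],
    [[0,-0.38,0],[0,0,0],0],
    [[0,-0.42,0],[0,0,0],0],
    [[0,-0.45,0],[0,0,0],0],
    [[0,-0.45,0],[0,0,0],0],
    [[0,-0.45,0],[0,0,0],0],
    [[0,-0.45,0],[0,0,0],0]
  ]
}}

```text
time_s: 18.05
tcp_pos: [552.7, -42.3, 60.6]
ee_rot: [3.128, 0.281, 0.001]
contact_force: [1.5, -4.4, 4.7]
width: 0.114
grip_force: 35.0
```

```bash
python3 -c "
from h import *
plan([552.7,-42.3,60.6],10.3)"
```

```text
t 18.05 tcp [552.693 -42.341  60.605] yaw 10.273149580518268 q6 1.2491746300292539 F [ 1.459 -4.378  4.679] M [-0.581 -0.236 -0.165] w 0.11448270780907907 grip 34.97390806674957
shift cm [ 0.001 -0.004  0.   ] turn [ 0.001 -0.001 -0.   ]
```

Call:
{"name": "jog_arm", "arguments": {
  "steps": [
    [[0,0.03,0],[0,0,0],0],
    [[0,0.05,0],[0,0,0],0],
    [[0,0.05,0],[0,0,0],0.12],
    [[0,0.05,0],[0,0,0],0.16],
    [[0,0.05,0],[0,0,0],0.22],
    [[0,0.05,0],[0,0,0],0.28],
    [[0,0.05,0],[0,0,0],0.34],
    [[0,0.05,0],[0,0,0],0.4],
    [[0,0.05,0],[0,0,0],0.45],
    [[0,0.05,0],[0,0,0],0.45]
  ]
}}

```text
time_s: 18.88
tcp_pos: [552.4, -42.0, 60.2]
ee_rot: [3.129, 0.282, -0.0]
contact_force: [0.3, 0.2, -0.9]
width: 0.45
grip_force: 0.0
```

Call:
{"name": "jog_arm", "arguments": {
  "steps": [
    [[0,0.05,0],[0,0,0],0.45],
    [[0,0.05,-0.5],[0,0,0],0.45],
    [[0,0.05,-1.5],[0,0,0],0.45],
    [[0,0.05,-3],[0,0,0],0.45],
    [[0,0.05,-5],[0,0,0],0.45],
    [[0,0.05,-7],[0,0,0],0.45],
    [[-3,0.05,-9],[0,0,0],0.45],
    [[-6,0.05,-11],[0,0,0],0.45],
    [[-9,0.05,-12],[0,0,0],0.45],
    [[-10,0.05,-12],[0,0,0],0.45]
  ]
}}

```text
time_s: 19.72
tcp_pos: [453.0, -61.0, 184.4]
ee_rot: [3.127, 0.281, 0.008]
contact_force: [-0.2, -1.0, 0.5]
width: 0.452
grip_force: 0.0
```

```bash
python3 -c "
from h import *
plan([552.7,-42.3,60.6],10.3)
import cv2
s=load('scene')
cv2.imwrite('pics/s5.png',cv2.resize(s['frame'][130:300,180:460],None,fx=2.8,fy=2.8,interpolation=cv2.INTER_CUBIC))"
```

```text
t 19.7167 tcp [453.016 -61.01  184.355] yaw 10.275731805939765 q6 1.1770286833479264 F [-0.245 -1.021  0.476] M [-0.037  0.012  0.005] w 0.4522729494197746 grip 0.0
shift cm [10.079 -0.095 12.427] turn [ 0.003 -0.005 -0.   ]
```

View pics/s5.png

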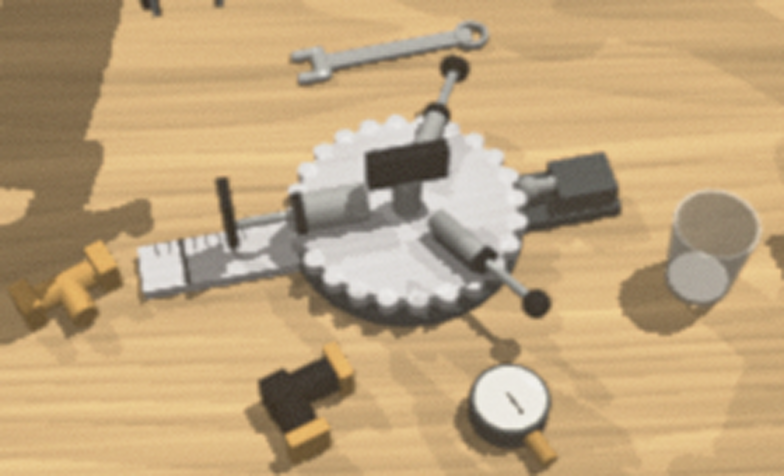

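The picture shows the crossbar home over the ruler, with its top at about (223,180). The table sits in its notch, the ball and disc gauges are unpulled, and the bystanders have not moved.

```bash
python3 -c "
from bench import arm
print(arm.finish_job())"
```

```text
the job is handed in; nothing more can be done
None
```

The job is done and handed in at about 20 s: I turned the table 165° counter-clockwise into the ruler notch, pulled the crossbar to the black mark (about 39.5 mm by the arm's reading), held it there about 2.5 s, and eased it all the way home; in the last picture the other two gauges and the bystanders look unmoved (no verdict was returned).

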